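# Pack out the gap in the shoe-last vice

## Robot

A 6-joint arm with a two-finger parallel gripper is mounted at the origin on the work surface. World frame = base frame: x ahead of the robot, y to its left, z up, the work surface at z = 0. Lengths are in m, angles in rad, forces in N, time in s.
With the tool pointing down it reaches from about 0.35 to 0.975 m from the base axis. Payload 17.4 kg.
Tool frame: the origin (TCP) lies at the very end of the fingers, on their centre line; the grasp point (between the pads) lies 19 mm behind it (ctrl.tcp_to_grasp is the distance from the TCP to the grasp point, in m); z points along the fingers, y is the line along which they close (so a half turn about z gives the same grasp; the last joint's range is limited). The gripper opens to 85 mm and grips with 20 to 120 N. Pads are 22 mm wide; open, the fingers measure 114 mm over their backs; the gripper's body (76 mm by 85 mm) begins 54 mm behind the grasp point. The pads swing forward as they close: fully open they stand 13 mm farther back than shut.
Start: joints at [-1.346, 0.116, 1.442, -0, 1.584, -0.038], TCP at [0.175, -0.652, 0.231] pointing down, gripper open.
Joint ranges: [-2.83, 2.83], [-0.83, 2.19], [0.07, 2.5], [-1.14, 4.28], [0.01, 3], [-2.97, 2.97]. Speed limits (rad/s): [1.89, 1.89, 2.22, 3.14, 3.14, 3.14].

## Interface

Orientations are given as a unit quaternion [x, y, z, w].
In Python, from plant import sensors, capture, job, ctrl gives the robot as it stands.
- The arm moves only by the tool arm_command, never from a script. Its argument "motion" is one flat list of numbers, 6 for each row, row after row: the shift along the tool's x, y, z in m, then the turn, a rotation vector about the tool's x, y, z in degrees. In form: [dx, dy, dz, rx, ry, rz, dx, dy, dz, rx, ry, rz, ...]. A call has exactly 5 rows; each row is the pose to reach, as a shift and turn from the pose commanded when the call began, along the tool's axes at that moment; what a row does not reach only later rows make up. A row lasts 1/12 s, in which the tool goes at most 41.7 mm and 7.16 degrees, less where a joint would pass 70% of its speed; a pose out of reach is approached as far as the arm can. A call with a gripper value outside its range is refused whole. "claw" is the closure, from 0 (fully open) to 1 (shut), set as the call begins (left out, the last holds). The fingers move at their own pace and stop on an object; "squeeze" is the grip in N (left out, the last holds). Time passes only in rows, so rows that repeat a pose let the fingers close, or fill a call up. It gives the time, the measured TCP pose, the force, the opening and the grip force at its end, in the units of the state.
- sensors.sense(): the state, without advancing time (a new reading comes with each control period).
- capture(name): name is "side" or "top" or "wrist"; returns a dict with "color" (420x560x3 uint8, red, green, blue), "z_map" (420x560 float32, m along the optical axis (not along the pixel's ray), 0 where there is no reading), "fx", "fy", "cx", "cy" (pixels), "position" and "attitude" of the camera in the world; the wrist camera has in their place "tool_from_camera" (4x4, takes a point from camera to tool coordinates, whose origin is the TCP and whose axes are the flange's). Camera axes: x right, y down, z forward; pixel columns grow to the right and rows downward; lengths in m; the calibration is good to about 2 mm. The wrist camera is an equidistant fisheye: a pixel r from the principal point sees the ray r / f radians off the axis. A picture is of the moment at which its call begins: read the wrist's pose just before it.
- job.job_done(): hands the job in; it is judged then, once.
The state is a dict: "time": time; "joint_pos": joint angles; "qvel": joint speeds; "joint_efforts": joint torques, N m; "tool_pos": TCP position; "eef_rot": TCP orientation; "force": force on the tool from outside, world axes, zero at the start; "torque": the same for the moment, N m; "opening": finger opening in m; "grasp_force": force on a finger pad.
Only numpy, scipy, OpenCV 4.12 (cv2) and the standard library are available. Lean on these libraries where they do the work, as an engineer would, in place of code of your own. Each camera call takes 0.05 s, during which the arm holds its last target. There are 200 camera calls.

## Task

First push the red spring pedal of the vice right down to its stop before adding anything, to feel that the jaw ends short of the one blue packing plate already standing at the last's heel plate, and let it up. Then stand more plates from the rack upright on the bed of the gap, flat side by side between the jaw and that plate, just as many as it takes for the jaw to bite on them before the pedal reaches its stop and no more (if the jaw only grazes them right at the stop, one more is fine); leave the spare ones standing in the rack and the other things where they are. Finish with the pedal held firmly down so that the stack stays clamped: the program ends while still pressing, without letting go.

Things in the scene. Friction and masses are not known exactly. Their poses are not given: they have to be found in the camera images.
- press: Pedal vice: green base plate 500 (x) x 150 x 18 mm. Origin: on the bench under the gap's bed; x points from the pedal, on the robot's side, to the last; z up. The plates stand on the bed, which is the base plate's top, 18 mm above the bench, between two rails 10 mm high whose inner faces lie 36 mm either side of the x axis. It clamps along x.
- jaw: Moving steel jaw: upright face 60 wide x 46 mm high, just above the bed, facing the vice's +x. Axes as the vice's. Origin: foot of its face, 18 mm above the bench. It rests at x = -30 mm in the vice's frame; the pedal drives it 36 mm towards the last, to x = +6 mm.
- pedal (a joint): Spring pedal's angle, rad: 0 at rest (up), 0.40 down at its stop. It turns about a pin along the vice's y, at x = -85 mm, 48 mm above the bench. Each 0.01 rad drives the jaw 0.9 mm forwards. The spring needs about 3 N on the pad to start, 8 N at the stop; more goes into the clamp, about newton for newton. Let go, it springs back and opens the jaw.
- pedal_pad (a point): Middle of the top of the pedal's red pad, 60 (x) x 70 mm, nearest the robot, about 100 mm from the pin. At rest about 82 mm above the bench, sloping up to the robot by 0.25 rad; at the stop about 40 mm above it, sloping down by 0.15 rad. It moves with the pedal. Press it straight down.
- last: Wooden foot form (last), 265 mm long, toe away from the robot, locked on the vice in a different place along x each time. An upright steel heel plate, 64 wide x 50 mm high, faces the jaw. Origin: foot of that face, 18 mm above the bench; x from heel to toe. Top about 120 mm above the bench. Gap to the jaw: 17 to 38 mm with the pedal at its stop, 36 mm more at rest.
- rack: Low wooden rack 184 (x) x 80 x 26 mm with four slots at x = -60, -20, 20 and 60 mm, packing plates 1 to 3 standing in the first three, the last empty; their x along the rack's x. Slots are 18 mm wide and 16 mm deep, their floor 10 mm above the bench. Origin: centre of the underside. It stands left or right of the vice.
- shim1_center (a point): Packing plate (shim), blue with a white stripe, 14 mm thick (its x), 60 wide (y), 85 mm high, 50 to 100 g: lower 50 mm full width, above it a grip tab 30 wide (y), 35 mm high, in the middle. Point: its centre, 42.5 mm above its lower edge; the tab's middle is 25 mm higher. z up. Grip the tab across its 30 mm (fingers closing along y), so plates can stand side by side.
- shim2_center (a point): Packing plate (shim), blue with a white stripe, 14 mm thick (its x), 60 wide (y), 85 mm high, 50 to 100 g: lower 50 mm full width, above it a grip tab 30 wide (y), 35 mm high, in the middle. Point: its centre, 42.5 mm above its lower edge; the tab's middle is 25 mm higher. z up. Grip the tab across its 30 mm (fingers closing along y), so plates can stand side by side.
- shim3_center (a point): Packing plate (shim), blue with a white stripe, 14 mm thick (its x), 60 wide (y), 85 mm high, 50 to 100 g: lower 50 mm full width, above it a grip tab 30 wide (y), 35 mm high, in the middle. Point: its centre, 42.5 mm above its lower edge; the tab's middle is 25 mm higher. z up. Grip the tab across its 30 mm (fingers closing along y), so plates can stand side by side.
- shim4_center (a point): Starts in the gap, by the heel plate. Packing plate (shim), blue with a white stripe, 14 mm thick (its x), 60 wide (y), 85 mm high, 50 to 100 g: lower 50 mm full width, above it a grip tab 30 wide (y), 35 mm high, in the middle. Point: its centre, 42.5 mm above its lower edge; the tab's middle is 25 mm higher. z up. Grip the tab across its 30 mm (fingers closing along y), so plates can stand side by side.
Not all that is in view belongs to the job. Leave any grey or orange look-alike of the part that bears shim4_center alone.

How it is judged:
By the outcome, as a careful person would: the job done as asked, in the order asked, and still so for the second after the job is handed in, while the arm keeps its last pose, push and grip.
It also fails if it takes over 72 s, if anything falls off the work surface, if the arm or the gripper's body presses on something with over 40 N, if the wrist force passes 120 N, or if a joint passes its speed limit or range.

## Working session

There is one attempt and no reset: what is moved stays moved. The work goes in short steps, Python scripts to look and compute and a tool call to move; the robot and the scene stay as the last step left them, time stands still between calls to the robot, and variables do not carry over. Pictures are saved under pics/ and viewed, at most 10 in all, crops included, and the job is handed in when it is done.

Besides the shell and the picture viewer there is one more tool, called after "Call:" by a JSON object that holds its "method" and its "body". arm_command: Moves the arm, as the interface text tells. Its arguments: {"type":"object","properties":{"motion":{"type":"array"},"claw":{"type":"number"},"squeeze":{"type":"number"}},"required":["motion"]}

```bash
ls; mkdir -p pics; cat > h.py <<'E'
import numpy as np, cv2
from scipy.spatial.transform import Rotation as R
from plant import sensors, capture, job, ctrl
def cloud(c):
    z=c["z_map"]; v,u=np.indices(z.shape)
    P=np.stack([(u-c["cx"])/c["fx"]*z,(v-c["cy"])/c["fy"]*z,z],-1)
    a=np.array(c["attitude"]); M=a if a.shape==(3,3) else R.from_quat(a).as_matrix()
    return P@M.T+np.array(c["position"])
E
python3 - <<'E'
from h import *
print(sensors.sense())
for n in("top","side"):
    c=capture(n); cv2.imwrite(f"pics/{n}0.png",c["color"][:,:,::-1]); np.savez(f"{n}0.npz",**c)
    print(n,c["position"],c["attitude"],c["fx"],c["fy"],c["cx"],c["cy"])
E
```

```text
pics
{'time': 0.0, 'joint_pos': array([-1.34581515e+00,  1.16520820e-01,  1.44227854e+00, -3.78995368e-05,
        1.58401404e+00, -3.77884536e-02]), 'qvel': array([-1.43494432e-03,  3.09806722e-04,  4.58944261e-05, -6.10302242e-04,
       -7.15005126e-04,  4.50846000e-04]), 'joint_efforts': array([ 9.84655344e-04, -7.31996298e+01, -6.32478333e+01,  3.21570738e-06,
        6.50684306e-03,  2.58590802e-06]), 'tool_pos': array([ 0.17527975, -0.65164139,  0.23053045]), 'eef_rot': array([ 9.91381270e-01,  1.31006888e-01, -7.59107045e-05, -6.05931156e-04]), 'force': array([ 0.33135106, -0.23055455,  0.09031977]), 'torque': array([-0.00636416,  0.01520925,  0.0096394 ]), 'grasp_force': 0.0, 'opening': 0.08549105765602064}
top [0.47188189 0.01257215 0.90984002] [-0.69944018  0.71275819 -0.04062729  0.03329594] 447.3353322781978 447.3353322781978 279.8472982323617 212.2390382858267
side [0.51762098 0.54943011 0.71017913] [-0.02483952  0.92994187 -0.3666524   0.01253561] 385.5579391004893 385.5579391004893 280.484641206937 208.14893620709825
```

View pics/top0.png

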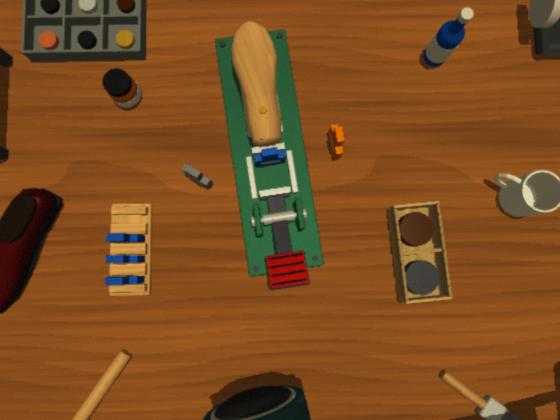

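View pics/side0.png

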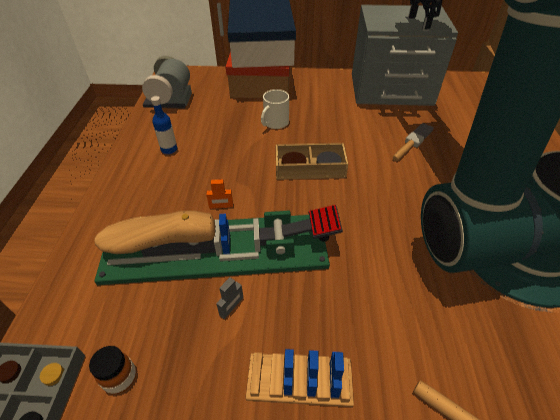

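The top view shows the vice running up the picture: pad at (287,270), shim4 at (268,157). The rack is on the left at (130,250), with plates at rows 239, 259 and 281. The grey (197,176) and orange (337,138) look-alikes are to be left alone.

```bash
python3 - <<'E'
from h import *
c=dict(np.load("top0.npz")); P=cloud(c); hsv=cv2.cvtColor(c["color"],cv2.COLOR_RGB2HSV)
H,S,V=[hsv[...,i].astype(int) for i in range(3)]
ok=c["z_map"]>0
win=lambda r0,r1,c0,c1:(np.indices(H.shape)[0]>=r0)&(np.indices(H.shape)[0]<r1)&(np.indices(H.shape)[1]>=c0)&(np.indices(H.shape)[1]<c1)
def rect(m,name):
    p=P[m&ok]; r=cv2.minAreaRect(p[:,:2].astype(np.float32)*1000); print(name,m.sum(),r, "z",np.percentile(p[:,2],[5,50,95]).round(4))
    return r
g=(H>50)&(H<85)&(S>100)&win(20,285,200,335)&(abs(P[...,2]-.018)<.006); rg=rect(g,"green")
print(cv2.boxPoints(rg))
red=((H<6)|(H>174))&(S>150)&win(245,295,255,320); rect(red,"red pad")
bl=(H>105)&(H<125)&(S>150)
for n,w in(("s4",(140,175,245,295)),("a",(228,250,100,155)),("b",(250,271,100,155)),("c",(271,292,100,155))):
    m=bl&win(*w); rect(m,n)
    m2=m&(P[...,2]>.06); rect(m2,n+" tab")
wood=win(195,305,100,160)&(P[...,2]>.018)&(P[...,2]<.032); rr=rect(wood,"rack"); print(cv2.boxPoints(rr))
print(P[145:160,268].round(3))
E
```

```text
green 8664 ((696.3287963867188, 24.74604034423828), (497.1940612792969, 147.53965759277344), 7.689411640167236) z [0.0145 0.0171 0.0196]
[[440.09656   64.58948 ]
 [459.83777  -81.62349 ]
 [952.56104  -15.097397]
 [932.8198   131.11557 ]]
red pad 1242 ((453.89764404296875, -7.72052001953125), (60.30787658691406, 71.9078140258789), 7.738405227661133) z [0.0738 0.0812 0.0883]
s4 335 ((670.9699096679688, 21.423295974731445), (17.750699996948242, 58.40028381347656), 7.3856201171875) z [0.049  0.0703 0.1035]
s4 tab 297 ((670.674072265625, 21.358562469482422), (17.08230209350586, 58.42906951904297), 8.575474739074707) z [0.0638 0.0799 0.1035]
a 247 ((517.5523071289062, 295.9743347167969), (12.35423755645752, 45.58930969238281), 1.1782069206237793) z [0.032  0.0855 0.0955]
a tab 174 ((517.4256591796875, 296.3404541015625), (12.23041820526123, 44.87336349487305), 0.5697026252746582) z [0.0604 0.0931 0.0959]
b 220 ((477.9276123046875, 296.1761474609375), (46.43983459472656, 10.948080062866211), 89.46755981445312) z [0.033  0.0861 0.0959]
b tab 155 ((477.91363525390625, 297.1009826660156), (44.
[... 198 characters left out ...]
 0.0842 0.0954]
c tab 166 ((439.4709167480469, 301.60638427734375), (12.009392738342285, 54.189823150634766), 0.23597562313079834) z [0.061  0.093  0.0957]
rack 1810 ((497.8348693847656, 304.0357971191406), (71.43185424804688, 167.42796325683594), 89.57901763916016) z [0.0217 0.025  0.0277]
[[413.86072 268.9359 ]
 [581.2841  267.70575]
 [581.809   339.13568]
 [414.38562 340.36584]]
[[0.689 0.023 0.072]
 [0.689 0.023 0.066]
 [0.687 0.023 0.068]
 [0.676 0.023 0.101]
 [0.674 0.023 0.103]
 [0.672 0.023 0.101]
 [0.671 0.023 0.1  ]
 [0.668 0.023 0.103]
 [0.667 0.023 0.102]
 [0.665 0.023 0.102]
 [0.663 0.023 0.103]
 [0.663 0.023 0.094]
 [0.662 0.023 0.088]
 [0.663 0.024 0.078]
 [0.663 0.024 0.069]]
```

```bash
cat >> h.py <<'E'
def delta(pos,yaw):
    s=sensors.sense(); T=R.from_quat(s["eef_rot"]); G=R.from_euler('z',yaw,degrees=True)*R.from_rotvec([np.pi,0,0])
    d=T.inv().apply(np.array(pos)-s["tool_pos"])*1000; w=(T.inv()*G).as_rotvec(degrees=True)
    print("t",round(s["time"],2),"tcp",s["tool_pos"].round(4),"F",s["force"].round(1),"open",round(s["opening"],4),"mm",d.round(1),"deg",w.round(2))
V0=7.69; A=np.radians(V0); U=np.array([np.cos(A),np.sin(A)]); W=np.array([-U[1],U[0]])
def V(p): d=np.asarray(p)[...,:2]-O; return np.stack([d@U,d@W],-1)
O=np.array([.4539,-.0077])+.182*U
def fromV(x,y): return O+x*U+y*W
E
python3 - <<'E'
from h import *
delta([.4539,-.0077,.13],V0)
c=dict(np.load("top0.npz")); P=cloud(c); hsv=cv2.cvtColor(c["color"],cv2.COLOR_RGB2HSV)
X=V(P); z=P[...,2]
print("O",O)
# profile along the vice axis: height by x, at |y|<6 mm offset 0 and at y=+-25
for y0 in(0,-24,24):
    m=(abs(X[...,1]-y0/1000)<.003)&(abs(X[...,0])<.07)
    i=np.argsort(X[m][:,0]); print(y0,[(int(round(a*1000)),int(round(b*1000))) for a,b in zip(X[m][i,0],z[m][i])][::2])
# pin / vice plate centre check, tabs
for n,(r0,r1) in {"a":(228,250),"b":(250,271),"c":(271,292)}.items():
    m=np.zeros(z.shape,bool); m[r0:r1,100:155]=1; m&=(z>.085)
    p=P[m]; print(n,np.percentile(p,[3,97],axis=0).round(4).tolist())
m=np.zeros(z.shape,bool); m[130:180,245:295]=1; m&=(z>.095)&(hsv[...,0]>105)&(hsv[...,0]<125)
print("s4",np.percentile(X[m],[3,97],axis=0).round(4).tolist())
E
```

```text
t 0.1 tcp [ 0.1753 -0.6517  0.2306] F [ 0.7  0.  -0.6] open 0.0851 mm [ 436.3 -549.4  101.2] deg [-0.06  0.    7.37]
O [0.6342632  0.01665401]
0 [(-70, 46), (-68, 47), (-68, 48), (-66, 50), (-65, 49), (-64, 46), (-62, 48), (-61, 47), (-60, 46), (-58, 49), (-56, 47), (-56, 46), (-54, 45), (-52, 46), (-52, 46), (-50, 50), (-49, 50), (-48, 47), (-46, 48), (-45, 47), (-44, 44), (-42, 45), (-42, 46), (-40, 47), (-39, 56), (-39, 51), (-39, 65), (-37, 65), (-37, 65), (-35, 65), (-34, 67), (-33, 64), (-32, 66), (-31, 67), (-29, 65), (-27, 62), (-20, 19), (-17, 18), (-16, 16), (-14, 13), (-13, 18), (-12, 19), (-11, 18), (-10, 21), (-7, 16), (-7, 18), (-5, 18), (-3, 20), (-1, 17), (-1, 16), (1, 18), (2, 21), (3, 18), (5, 17), (7, 18), (8, 15), (10, 18), (11, 18), (12, 14), (14, 19), (15, 19), (16, 16), (18, 16), (19, 18), (20, 18), (22, 17), (24, 18), (25, 19), (26, 18), (28, 28), (28, 45), (29, 43), (29, 34), (29, 24), (29, 41), (29, 88), (29, 100), (29, 61), (29, 76), (29, 68), (29, 57), (29, 50), (29, 85), (29, 90), (29, 68), (29, 76), (29, 91), (30, 105), (31, 102), (33, 102), (34, 102), (
[... 2232 characters left out ...]
5, 18), (26, 17), (28, 15), (28, 16), (29, 43), (29, 61), (29, 31), (29, 24), (29, 39), (29, 49), (29, 60), (29, 38), (29, 67), (31, 67), (33, 67), (34, 65), (35, 66), (36, 70), (37, 67), (39, 66), (40, 65), (41, 66), (43, 67), (45, 66), (46, 54), (47, 66), (47, 66), (49, 69), (50, 68), (51, 67), (53, 66), (54, 65), (55, 66), (56, 70), (58, 65), (59, 80), (60, 78), (60, 85), (60, 97), (60, 83), (61, 89), (62, 92), (62, 77), (63, 99), (65, 96), (65, 40), (66, 98), (67, 94), (69, 95), (70, 104)]
a [[0.4871, 0.1176, 0.0872], [0.5251, 0.3182, 0.601]]
b [[0.472, 0.1426, 0.0892], [0.4852, 0.319, 0.5282]]
c [[0.4315, 0.1258, 0.0867], [0.461, 0.3179, 0.5768]]
s4 [[0.0288, -0.0142], [0.0418, 0.0138]]
```

Call:
{"method": "arm_command", "body": {"motion": [0.022,-0.027,0,0,0,0,0.044,-0.055,0,0,0,0,0.066,-0.082,0,0,0,0,0.088,-0.11,0,0,0,0,0.11,-0.137,0,0,0,0], "claw": 1, "squeeze": 30}}

```text
time: 0.52
tool_pos: [0.2462, -0.4894, 0.2312]
eef_rot: [0.991, 0.131, 0.0, 0.0]
force: [1.0, 0.3, -0.3]
opening: 0.0253
grasp_force: 0.0
```

Call:
{"method": "arm_command", "body": {"motion": [0.025,-0.031,0,0,0,0,0.05,-0.062,0,0,0,0,0.075,-0.093,0,0,0,0,0.1,-0.124,0,0,0,0,0.12,-0.15,0,0,0,0]}}

```text
time: 0.93
tool_pos: [0.3233, -0.3127, 0.2311]
eef_rot: [0.991, 0.131, 0.0, -0.0]
force: [0.5, 0.4, -0.6]
opening: -0.0002
grasp_force: 0.0
```

Call:
{"method": "arm_command", "body": {"motion": [0.025,-0.031,0,0,0,0,0.05,-0.062,0,0,0,0,0.075,-0.093,0,0,0,0,0.1,-0.124,0,0,0,0,0.12,-0.15,0,0,0,0]}}

```text
time: 1.35
tool_pos: [0.4002, -0.1365, 0.2313]
eef_rot: [0.991, 0.131, 0.0, -0.0]
force: [1.3, 0.1, 0.6]
opening: -0.0005
grasp_force: 0.0
```

```bash
python3 -c "
from h import *
delta([.4539,-.0077,.12],V0)"
```

```text
t 1.35 tcp [ 0.4002 -0.1365  0.2313] F [1.3 0.1 0.6] open -0.0005 mm [  85.4 -110.4  111.3] deg [-0.   -0.02  7.39]
```

Call:
{"method": "arm_command", "body": {"motion": [0.02,-0.025,0.015,0,0,2,0.04,-0.052,0.04,0,0,4,0.062,-0.08,0.07,0,0,6,0.085,-0.11,0.1,0,0,7.4,0.085,-0.11,0.111,0,0,7.4]}}

```text
time: 1.77
tool_pos: [0.4533, -0.0073, 0.1178]
eef_rot: [0.998, 0.067, -0.001, -0.001]
force: [-0.4, -0.5, -0.3]
opening: 0.0002
grasp_force: 0.0
```

Call:
{"method": "arm_command", "body": {"motion": [0,0,0.008,0,0,0,0,0,0.016,0,0,0,0,0,0.024,0,0,0,0,0,0.032,0,0,0,0,0,0.04,0,0,0]}}

```text
time: 2.18
tool_pos: [0.4535, -0.0115, 0.0805]
eef_rot: [0.998, 0.066, 0.001, 0.0]
force: [-1.6, -0.9, 4.0]
opening: -0.0
grasp_force: 1.5
```

Call:
{"method": "arm_command", "body": {"motion": [0,0,0.004,0,0,0,0,0,0.008,0,0,0,0,0,0.012,0,0,0,0,0,0.016,0,0,0,0,0,0.02,0,0,0]}}

```text
time: 2.6
tool_pos: [0.4534, -0.0107, 0.0603]
eef_rot: [0.998, 0.067, 0.0, 0.0]
force: [-3.0, -0.6, 5.4]
opening: -0.0001
grasp_force: 2.2
```

```bash
python3 -c "
from h import *
delta([.4539,-.0077,.04],V0)"
```

```text
t 2.6 tcp [ 0.4534 -0.0107  0.0603] F [-3.  -0.6  5.4] open -0.0001 mm [ 0.9 -2.9 20.3] deg [ 0.01 -0.01 -0.04]
```

Call:
{"method": "arm_command", "body": {"motion": [0,0,0.004,0,0,0,0,0,0.008,0,0,0,0,0,0.012,0,0,0,0,0,0.015,0,0,0,0,0,0.017,0,0,0]}}

```text
time: 3.02
tool_pos: [0.4533, -0.0106, 0.043]
eef_rot: [0.998, 0.067, -0.0, 0.0]
force: [-4.1, -2.5, 6.5]
opening: -0.0003
grasp_force: 3.5
```

Call:
{"method": "arm_command", "body": {"motion": [0,0,0.0005,0,0,0,0,0,0.001,0,0,0,0,0,0.0015,0,0,0,0,0,0.002,0,0,0,0,0,0.002,0,0,0]}}

```text
time: 3.43
tool_pos: [0.4534, -0.0106, 0.0415]
eef_rot: [0.998, 0.067, 0.0, 0.0]
force: [-5.4, -1.7, 7.8]
opening: -0.0001
grasp_force: 4.5
```

Call:
{"method": "arm_command", "body": {"motion": [0,0,0.0005,0,0,0,0,0,0.001,0,0,0,0,0,0.0015,0,0,0,0,0,0.0015,0,0,0,0,0,0.0015,0,0,0]}}

```text
time: 3.85
tool_pos: [0.4535, -0.0107, 0.0411]
eef_rot: [0.998, 0.067, 0.0, 0.0]
force: [-15.0, -0.7, 25.2]
opening: 0.0003
grasp_force: 13.1
```

Call:
{"method": "arm_command", "body": {"motion": [0,0,0.0005,0,0,0,0,0,0.001,0,0,0,0,0,0.0015,0,0,0,0,0,0.0015,0,0,0,0,0,0.0015,0,0,0]}}

```text
time: 4.27
tool_pos: [0.4537, -0.0107, 0.0408]
eef_rot: [0.998, 0.067, 0.0, 0.0]
force: [-23.7, -0.7, 41.8]
opening: 0.0001
grasp_force: 22.3
```

```bash
python3 - <<'E'
from h import *
for n in("side","top"):
    c=capture(n); P=cloud(c); X=V(P); z=P[...,2]
    im=c["color"][:,:,::-1]
    if n=="side": cv2.imwrite("pics/side1.png",cv2.resize(im[190:300,80:360],None,fx=2.8,fy=2.8))
    for y0 in(0,22,-22):
        m=(abs(X[...,1]-y0/1000)<.004)&(X[...,0]>-.03)&(X[...,0]<.06)&(z>.045)&(z<.11)
        i=np.argsort(X[m][:,0]); print(n,y0,[(int(round(a*1000)),int(round(b*1000))) for a,b in zip(X[m][i,0],z[m][i])][::2])
E
```

```text
side 0 [(-30, 50), (-29, 48), (-27, 48), (-27, 48), (-25, 50), (-23, 49), (-21, 50), (-21, 48), (-18, 48), (-16, 49), (-16, 48), (-14, 48), (-14, 46), (-12, 48), (-10, 49), (-10, 48), (-7, 48), (-5, 51), (-5, 49), (-3, 50), (-3, 48), (-1, 48), (-1, 46), (0, 65), (2, 66), (4, 67), (4, 65), (6, 68), (9, 68), (9, 67), (11, 66), (32, 49), (32, 90), (32, 49), (32, 49), (32, 69), (32, 87), (33, 104), (35, 105), (37, 103), (37, 102), (39, 105), (39, 101), (41, 102), (43, 103), (45, 105), (45, 102), (49, 54), (50, 67), (50, 67), (52, 68), (54, 69), (56, 70), (56, 67), (58, 69), (59, 80), (59, 93), (59, 78), (60, 75)]
side 22 [(0, 67), (0, 66), (2, 65), (4, 67), (7, 67), (7, 65), (9, 67), (11, 67), (32, 49), (32, 48), (32, 68), (32, 46), (34, 69), (34, 66), (36, 68), (36, 66), (38, 69), (40, 69), (41, 67), (43, 67), (44, 70), (45, 68), (49, 68), (49, 49), (49, 49), (49, 48), (51, 67), (53, 68), (55, 68), (57, 68), (57, 69), (60, 67)]
side -22 [(0, 64), (2, 66), (2, 64), (4, 67), (6, 68), (6, 66), (9, 65), (11, 66), (32, 52), (32, 51), (33, 69), (52, 69), (54, 70), (55, 66), (57, 68), (59, 71)
[... 1413 characters left out ...]
, (51, 65), (52, 69), (53, 66), (54, 66), (55, 67), (56, 70), (56, 66), (57, 71), (58, 83), (58, 75), (59, 87), (59, 79), (60, 98)]
top -22 [(-4, 55), (-3, 45), (-3, 63), (-3, 64), (-3, 65), (-2, 66), (-1, 65), (0, 66), (1, 65), (2, 68), (3, 65), (3, 65), (4, 66), (5, 63), (6, 65), (7, 65), (8, 65), (28, 50), (28, 56), (29, 57), (29, 65), (29, 56), (29, 69), (30, 69), (30, 69), (32, 68), (32, 67), (34, 66), (34, 66), (35, 70), (36, 65), (38, 67), (38, 67), (40, 66), (40, 67), (42, 69), (42, 66), (45, 59), (46, 68), (46, 65), (46, 56), (48, 67), (48, 67), (49, 68), (50, 67), (51, 69), (52, 68), (53, 69), (53, 69), (54, 68), (55, 69), (56, 68), (58, 65), (58, 75), (59, 86), (59, 92), (60, 96)]
```

View pics/side1.png

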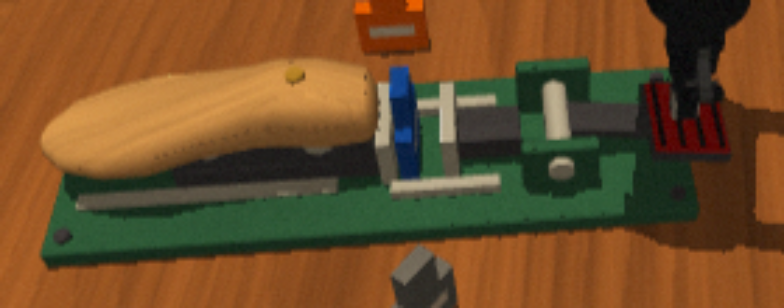

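The side crop shows the jaw at its stop (445,130), clear of the blue plate (403,125). The gap is about 20 mm, so two more plates are needed. I'm letting the pedal up.

Call:
{"method": "arm_command", "body": {"motion": [0,0,-0.01,0,0,0,0,0,-0.025,0,0,0,0,0,-0.045,0,0,0,0,0,-0.07,0,0,0,0,0,-0.1,0,0,0]}}

```text
time: 4.78
tool_pos: [0.4527, -0.0104, 0.1379]
eef_rot: [0.998, 0.067, -0.001, -0.0]
force: [0.2, 0.1, -0.3]
opening: 0.0002
grasp_force: 0.0
```

```bash
python3 - <<'E'
from h import *
for n in("top","side"):
    c=capture(n); P=cloud(c); hsv=cv2.cvtColor(c["color"],cv2.COLOR_RGB2HSV); np.savez(n+"1.npz",**c)
    z=P[...,2]; b=(hsv[...,0]>105)&(hsv[...,0]<125)&(hsv[...,1]>130)
    for k,x0 in zip("abc",(.5175,.478,.439)):
        m=(abs(P[...,0]-x0)<.015)&(abs(P[...,1]-.3)<.05)
        t=P[m&(z>.088)&(z<.1)]; lo=P[m&(z>.05)&(z<.064)]
        print(n,k,"tab",len(t),np.percentile(t,[2,50,98],axis=0).round(4).tolist(),"sh",len(lo),np.percentile(lo,[2,98],axis=0).round(4).tolist() if len(lo) else 0)
    r=P[(abs(P[...,0]-.498)<.12)&(abs(P[...,1]-.3)<.06)&(z>.02)&(z<.03)]; print("rack",np.percentile(r,[1,99],axis=0).round(4).tolist())
delta([.5175,.304,.16],0)
E
```

```text
top a tab 136 [[0.5121, 0.2889, 0.0911], [0.518, 0.3038, 0.0943], [0.5252, 0.3179, 0.0968]] sh 91 [[0.5114, 0.274, 0.053], [0.5248, 0.3331, 0.0616]]
top b tab 140 [[0.4724, 0.2895, 0.0903], [0.4782, 0.3035, 0.094], [0.4853, 0.3192, 0.0965]] sh 91 [[0.4718, 0.2742, 0.0505], [0.4852, 0.3343, 0.0628]]
top c tab 135 [[0.4314, 0.2898, 0.0902], [0.4384, 0.3039, 0.0937], [0.4442, 0.3182, 0.0968]] sh 86 [[0.4323, 0.2742, 0.0511], [0.4449, 0.3338, 0.0637]]
rack [[0.4157, 0.2696, 0.0208], [0.5806, 0.3382, 0.0286]]
side a tab 173 [[0.5146, 0.2898, 0.0895], [0.5212, 0.3055, 0.0949], [0.5281, 0.3187, 0.0968]] sh 112 [[0.5146, 0.3172, 0.0517], [0.5278, 0.3338, 0.0629]]
side b tab 171 [[0.4744, 0.2894, 0.0898], [0.4808, 0.3056, 0.0949], [0.4873, 0.3185, 0.097]] sh 123 [[0.4756, 0.286, 0.0507], [0.4885, 0.3339, 0.0622]]
side c tab 189 [[0.4348, 0.2895, 0.0888], [0.4417, 0.3051, 0.0948], [0.4484, 0.3187, 0.0973]] sh 146 [[0.435, 0.2765, 0.0501], [0.4485, 0.3337, 0.0631]]
rack [[0.4184, 0.2696, 0.0215], [0.5842, 0.3385, 0.029]]
t 4.88 tcp [ 0.4551 -0.0106  0.1426] F [-0.1  0.1  0.2] open -0.0001 mm [ 103.9 -303.4  -17.1] deg [ 0.04 -0.36  7.67]
```

Call:
{"method": "arm_command", "body": {"motion": [0.01,-0.03,-0.006,0,0,0,0.02,-0.06,-0.012,0,0,0,0.03,-0.09,-0.018,0,0,0,0.042,-0.125,-0.024,0,0,0,0.053,-0.158,-0.03,0,0,0], "claw": 0}}

```text
time: 5.3
tool_pos: [0.4848, 0.1549, 0.1679]
eef_rot: [0.998, 0.067, 0.0, -0.0]
force: [1.0, -0.7, -0.3]
opening: 0.0605
grasp_force: 0.0
```

Call:
{"method": "arm_command", "body": {"motion": [0.01,-0.03,0,0,0,1.6,0.02,-0.06,0,0,0,3.2,0.03,-0.09,0,0,0,4.8,0.042,-0.12,0,0,0,6.4,0.053,-0.146,0,0,0,7.7]}}

```text
time: 5.72
tool_pos: [0.5178, 0.307, 0.1672]
eef_rot: [1.0, -0.001, -0.0, -0.0]
force: [0.7, 0.1, 0.7]
opening: 0.0855
grasp_force: 0.0
```

Call:
{"method": "arm_command", "body": {"motion": [0,0,0.01,0,0,0,0,0,0.02,0,0,0,0,0,0.03,0,0,0,0,0,0.035,0,0,0,0,0,0.035,0,0,0]}}

```text
time: 6.13
tool_pos: [0.5172, 0.3036, 0.1314]
eef_rot: [1.0, -0.001, -0.001, 0.001]
force: [0.0, -0.6, 0.1]
opening: 0.0854
grasp_force: 0.0
```

```bash
python3 - <<'E'
from h import *
c=capture("wrist"); cv2.imwrite("pics/w1.png",c["color"][:,:,::-1]); np.savez("w1.npz",**c)
print(c["tool_from_camera"].round(4),c["fx"],c["cx"],c["cy"])
delta([.519,.304,.062],0)
E
```

```text
[[-1.500e-03 -9.529e-01 -3.034e-01  7.760e-02]
 [ 1.000e+00 -1.200e-03 -1.300e-03 -4.000e-04]
 [ 9.000e-04 -3.034e-01  9.529e-01 -1.431e-01]
 [ 0.000e+00  0.000e+00  0.000e+00  1.000e+00]] 325.19226210127806 279.9100047061525 206.54083059770107
t 6.18 tcp [0.5176 0.3039 0.1326] F [1.2 0.3 0.3] open 0.0854 mm [ 1.5 -0.2 70.6] deg [ 0.03  0.05 -0.09]
```

View pics/w1.png

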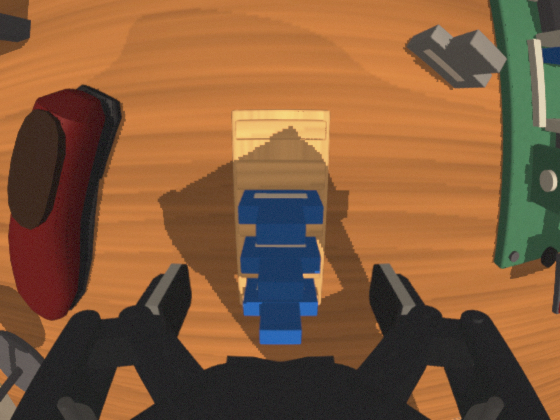

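The wrist view shows the fingers astride the plates, with plate a's tab nearest the top at (281,205). I'll check its x with the wrist depth.

```bash
cat >> h.py <<'E'
def wcloud(c,s):
    z=c["z_map"]; v,u=np.indices(z.shape); a=(u-c["cx"])/c["fx"]; b=(v-c["cy"])/c["fy"]; r=np.hypot(a,b)+1e-9
    k=np.tan(r)/r; P=np.stack([a*k*z,b*k*z,z],-1); T=c["tool_from_camera"]
    P=P@T[:3,:3].T+T[:3,3]; return R.from_quat(s["eef_rot"]).apply(P.reshape(-1,3)).reshape(P.shape)+s["tool_pos"]
E
python3 - <<'E'
from h import *
c=dict(np.load("w1.npz")); P=wcloud(c,sensors.sense()); z=P[...,2]
hsv=cv2.cvtColor(c["color"],cv2.COLOR_RGB2HSV); b=(hsv[...,0]>105)&(hsv[...,0]<125)&(hsv[...,1]>130)
for x0 in(.519,.479,.439):
    t=P[b&(abs(P[...,0]-x0)<.016)&(abs(P[...,1]-.304)<.04)&(z>.088)&(z<.102)]
    if len(t): print(len(t),np.percentile(t,[2,50,98],axis=0).round(4).tolist())
E
```

```text
1187 [[0.515, 0.2903, 0.0891], [0.523, 0.3044, 0.0964], [0.5281, 0.3182, 0.0977]]
1033 [[0.4752, 0.2902, 0.0888], [0.4838, 0.3046, 0.0962], [0.4882, 0.3186, 0.0976]]
843 [[0.4351, 0.2907, 0.0884], [0.4448, 0.3047, 0.096], [0.4485, 0.3186, 0.0974]]
```

Call:
{"method": "arm_command", "body": {"motion": [0.0035,0,0.015,0,0,0,0.0035,0,0.033,0,0,0,0.0035,0,0.05,0,0,0,0.0035,0,0.064,0,0,0,0.0035,0,0.07,0,0,0]}}

```text
time: 6.6
tool_pos: [0.5208, 0.3042, 0.061]
eef_rot: [1.0, -0.001, -0.001, 0.0]
force: [-0.8, -1.0, 0.5]
opening: 0.0854
grasp_force: 0.0
```

Call:
{"method": "arm_command", "body": {"motion": [0,0,0,0,0,0,0,0,0,0,0,0,0,0,0,0,0,0,0,0,0,0,0,0,0,0,0,0,0,0], "claw": 1, "squeeze": 40}}

```text
time: 7.02
tool_pos: [0.5217, 0.305, 0.0642]
eef_rot: [1.0, -0.0, 0.001, -0.0]
force: [-0.6, 0.4, 2.6]
opening: 0.0294
grasp_force: 45.2
```

Call:
{"method": "arm_command", "body": {"motion": [0,0,0,0,0,0,0,0,0,0,0,0,0,0,0,0,0,0,0,0,0,0,0,0,0,0,0,0,0,0]}}

```text
time: 7.43
tool_pos: [0.5218, 0.305, 0.0642]
eef_rot: [1.0, -0.0, 0.001, -0.0]
force: [-0.5, -1.0, 6.0]
opening: 0.0294
grasp_force: 45.6
```

Call:
{"method": "arm_command", "body": {"motion": [0,0,-0.01,0,0,0,0,0,-0.03,0,0,0,0,0,-0.06,0,0,0,0,0,-0.1,0,0,0,0,0,-0.14,0,0,0]}}

```text
time: 7.85
tool_pos: [0.5207, 0.3045, 0.2049]
eef_rot: [1.0, -0.0, -0.001, 0.0]
force: [-0.0, 0.6, -0.5]
opening: 0.0293
grasp_force: 44.8
```

```bash
python3 - <<'E'
from h import *
p=fromV(.024,0); delta([p[0],p[1],.205],V0)
E
```

```text
t 7.85 tcp [0.5207 0.3045 0.2049] F [-0.   0.6 -0.5] open 0.0293 mm [ 1.375e+02  2.845e+02 -1.000e-01] deg [ 0.03  0.08 -7.73]
```

Call:
{"method": "arm_command", "body": {"motion": [0.012,0.028,0,0,0,0,0.025,0.056,0,0,0,0,0.038,0.084,0,0,0,0,0.051,0.112,0,0,0,0,0.064,0.14,0,0,0,0]}}

```text
time: 8.27
tool_pos: [0.5855, 0.1634, 0.2041]
eef_rot: [1.0, -0.0, 0.0, -0.0]
force: [0.3, -0.1, -0.9]
opening: 0.0294
grasp_force: 44.8
```

Call:
{"method": "arm_command", "body": {"motion": [0.014,0.032,0,0,0,-1.6,0.028,0.064,0,0,0,-3.2,0.042,0.096,0,0,0,-4.8,0.056,0.126,0,0,0,-6.4,0.064,0.143,0,0,0,-7.7]}}

```text
time: 8.68
tool_pos: [0.6498, 0.0187, 0.2037]
eef_rot: [0.998, 0.067, -0.0, 0.0]
force: [0.4, 0.2, -0.3]
opening: 0.029
grasp_force: 44.8
```

Call:
{"method": "arm_command", "body": {"motion": [0,0,0,0,0,0,0,0,0,0,0,0,0,0,0.01,0,0,0,0,0,0.02,0,0,0,0,0,0.02,0,0,0]}}

```text
time: 9.1
tool_pos: [0.648, 0.0226, 0.1804]
eef_rot: [0.998, 0.067, -0.002, -0.0]
force: [0.2, -1.0, -0.6]
opening: 0.029
grasp_force: 44.8
```

```bash
python3 - <<'E'
from h import *
s=sensors.sense(); c=capture("wrist"); cv2.imwrite("pics/w2.png",c["color"][:,:,::-1]); np.savez("w2.npz",**c)
P=wcloud(c,s); z=P[...,2]; X=V(P)
for nm,y0,zr in(("tab",0,(.095,.108)),("sh-",-.023,(.055,.075)),("sh+",.023,(.055,.075))):
    m=(abs(X[...,1]-y0)<.006)&(abs(X[...,0])<.075)&(z>zr[0])&(z<zr[1]); h,e=np.histogram(X[m][:,0]*1000,np.arange(-50,76,2)); print(nm,[(int(a),int(b)) for a,b in zip(e,h) if b])
h=(z>.13)&(z<.24)&(abs(X[...,0])<.06)&(abs(X[...,1])<.04)
hsv=cv2.cvtColor(c["color"],cv2.COLOR_RGB2HSV); b=h&(hsv[...,0]>105)&(hsv[...,0]<125)&(hsv[...,1]>130)
if b.sum(): print("held",b.sum(),np.percentile(X[b],[2,98],axis=0).round(4).tolist(),np.percentile(z[b],[2,98]).round(4))
m=(z>.095)&(z<.108)&(X[...,0]>.025)&(X[...,0]<.05)&(abs(X[...,1])<.03); print("s4 y",np.percentile(X[m],[2,98],axis=0).round(4).tolist())
print("tcpV",V(s["tool_pos"]).round(4))
p=fromV(.024,0); delta([p[0],p[1],.072],V0)
E
```

```text
tab [(30, 14), (32, 47), (34, 45), (36, 46), (38, 50), (40, 48), (42, 46), (44, 68), (58, 25), (60, 34), (62, 45), (64, 46), (66, 37), (68, 36), (70, 12), (72, 3)]
sh- [(30, 14), (32, 34), (34, 26), (36, 30), (38, 34), (40, 35), (42, 40), (44, 55), (46, 7), (48, 30), (50, 44), (52, 29), (54, 42), (56, 21), (58, 12)]
sh+ [(30, 14), (32, 39), (34, 30), (36, 33), (38, 37), (40, 35), (42, 35), (44, 58), (48, 32), (50, 43), (52, 30), (54, 45), (56, 22), (58, 19)]
held 6844 [[0.0082, -0.0229], [0.0208, 0.0313]] [0.1328 0.2126]
s4 y [[0.0318, -0.0151], [0.0451, 0.0137]]
tcpV [0.0144 0.0041]
t 9.15 tcp [0.6483 0.0226 0.1815] F [ 0.5 -0.2  0.3] open 0.0295 mm [  9.6   4.  109.5] deg [-0.02  0.14  0.02]
```

View pics/w2.png

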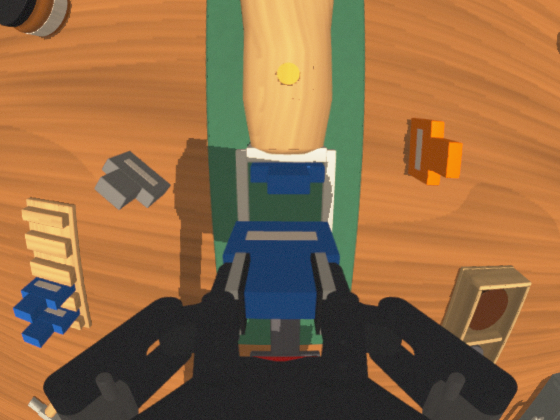

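The wrist view shows the held plate (281,260) upright over the gap. Shim4 is ahead at (288,178) and the bed between is clear.

Call:
{"method": "arm_command", "body": {"motion": [0.0076,0.0047,0,0,0,0,0.0076,0.0047,0,0,0,0,0.0076,0.0047,0.015,0,0,0,0.0076,0.0047,0.035,0,0,0,0.0076,0.0047,0.055,0,0,0]}}

```text
time: 9.57
tool_pos: [0.6574, 0.0181, 0.1271]
eef_rot: [0.998, 0.067, 0.0, 0.0]
force: [0.3, -0.8, -0.9]
opening: 0.0293
grasp_force: 44.8
```

Call:
{"method": "arm_command", "body": {"motion": [0,0,0.012,0,0,0,0,0,0.024,0,0,0,0,0,0.036,0,0,0,0,0,0.046,0,0,0,0,0,0.05,0,0,0]}}

```text
time: 9.98
tool_pos: [0.6573, 0.0181, 0.0774]
eef_rot: [0.998, 0.067, -0.0, -0.0]
force: [-1.1, 1.3, 8.3]
opening: 0.0292
grasp_force: 47.7
```

```bash
python3 - <<'E'
from h import *
print(V(sensors.sense()["tool_pos"]).round(4)); p=fromV(.022,-.0007); delta([p[0],p[1],.0722],V0)
E
```

```text
[ 0.023  -0.0016]
t 9.98 tcp [0.6573 0.0181 0.0774] F [-1.1  1.3  8.3] open 0.0292 mm [-1.  -0.9  5.2] deg [-0.01  0.01 -0.03]
```

Call:
{"method": "arm_command", "body": {"motion": [0,0,0,0,0,0,0,0,0,0,0,0,0,0,0,0,0,0,0,0,0,0,0,0,0,0,0,0,0,0]}}

```text
time: 10.4
tool_pos: [0.6574, 0.018, 0.0786]
eef_rot: [0.998, 0.067, 0.0, 0.0]
force: [-0.1, -0.2, -0.4]
opening: 0.0293
grasp_force: 46.7
```

```bash
python3 - <<'E'
from h import *
s=sensors.sense(); c=capture("side"); P=cloud(c); X=V(P); z=P[...,2]
cv2.imwrite("pics/side2.png",cv2.resize(c["color"][190:300,140:340,::-1],None,fx=4,fy=4,interpolation=cv2.INTER_CUBIC))
for y0 in(0,.023):
    m=(abs(X[...,1]-y0)<.004)&(X[...,0]>-.0)&(X[...,0]<.05)&(z>.055)&(z<.115); i=np.argsort(X[m][:,0]); print([(int(round(a*1000)),int(round(b*1000))) for a,b in zip(X[m][i,0],z[m][i])])
E
```

```text
[(16, 57), (16, 56), (49, 56), (49, 69), (50, 68)]
[(13, 86), (14, 84), (14, 103), (14, 99), (15, 96), (15, 94), (16, 85), (16, 83), (16, 55), (16, 76), (16, 75), (17, 75), (17, 96), (17, 90), (17, 88), (17, 64), (18, 87), (18, 85), (18, 62), (18, 104), (19, 76), (19, 75), (19, 94), (19, 72), (20, 86), (20, 103), (20, 101), (20, 98), (21, 75), (21, 75), (21, 74), (21, 95), (22, 87), (22, 104), (23, 97), (23, 75), (23, 75), (23, 92), (23, 91), (24, 88), (24, 100), (25, 99), (25, 75), (25, 74), (25, 74), (25, 72), (25, 92), (25, 91), (26, 87), (26, 102), (27, 99), (27, 76), (27, 95), (27, 74), (27, 73), (28, 87), (28, 105), (28, 102), (29, 99), (29, 95), (29, 76), (29, 75), (29, 74), (30, 90), (30, 89), (30, 106), (30, 66), (30, 103), (31, 100), (32, 91), (32, 66), (32, 64), (32, 63), (33, 62), (33, 81), (33, 97), (33, 56), (33, 95), (33, 93), (34, 72), (34, 71), (34, 71), (34, 89), (34, 68), (34, 86), (35, 60), (35, 97), (36, 71), (36, 70), (36, 69), (37, 62), (37, 56), (38, 72), (38, 68), (38, 67), (40, 72), (40, 71), (40, 70), (40, 68), (42, 72), (42, 68), (42, 69), (44, 69), (44, 70), (44, 70), (49, 68), (49, 67), (49, 66)]
```

View pics/side2.png

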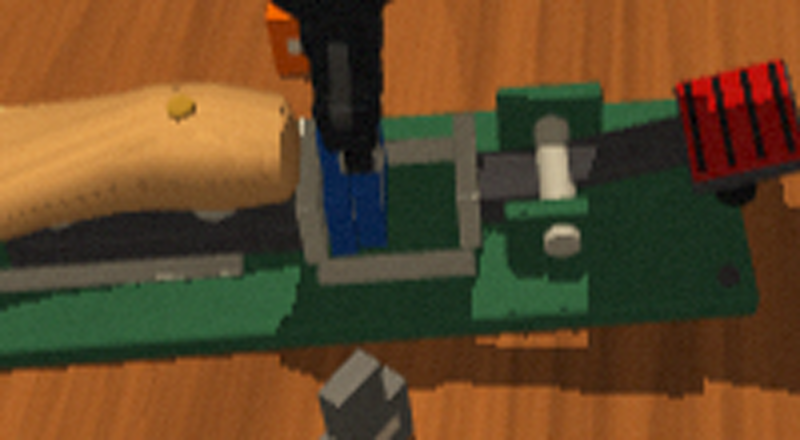

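The side crop shows the held plate beside shim4 and upright, still about 6 mm above the bed. I'm lowering it gently.

Call:
{"method": "arm_command", "body": {"motion": [0,0,0.0015,0,0,0,0,0,0.003,0,0,0,0,0,0.004,0,0,0,0,0,0.005,0,0,0,0,0,0.005,0,0,0]}}

```text
time: 10.87
tool_pos: [0.6579, 0.0181, 0.0745]
eef_rot: [0.998, 0.067, 0.001, 0.0]
force: [-0.9, 0.3, 8.0]
opening: 0.0291
grasp_force: 48.5
```

Call:
{"method": "arm_command", "body": {"motion": [0,0,0.0005,0,0,0,0,0,0.001,0,0,0,0,0,0.001,0,0,0,0,0,0.001,0,0,0,0,0,0.001,0,0,0]}}

```text
time: 11.28
tool_pos: [0.6581, 0.0181, 0.0739]
eef_rot: [0.998, 0.067, 0.001, 0.0]
force: [-1.7, 0.5, 9.5]
opening: 0.0292
grasp_force: 49.1
```

Call:
{"method": "arm_command", "body": {"motion": [0,0,-0.0005,0,0,0,0,0,-0.0005,0,0,0,0,0,-0.0005,0,0,0,0,0,-0.0005,0,0,0,0,0,-0.0005,0,0,0], "claw": 0}}

```text
time: 11.7
tool_pos: [0.6572, 0.018, 0.0726]
eef_rot: [0.998, 0.067, -0.0, -0.0]
force: [0.3, 0.6, 0.2]
opening: 0.0854
grasp_force: 0.0
```

Call:
{"method": "arm_command", "body": {"motion": [0,0,-0.005,0,0,0,0,0,-0.015,0,0,0,0,0,-0.035,0,0,0,0,0,-0.065,0,0,0,0,0,-0.1,0,0,0]}}

```text
time: 12.12
tool_pos: [0.6566, 0.018, 0.1734]
eef_rot: [0.998, 0.067, -0.001, -0.0]
force: [0.0, -0.2, 0.3]
opening: 0.0855
grasp_force: 0.0
```

```bash
cat > look.py <<'E'
from h import *
s=sensors.sense(); c=capture("wrist"); P=wcloud(c,s); z=P[...,2]; X=V(P)
for nm,y0,zr in(("tab",0,(.097,.108)),("sh-",-.023,(.06,.075)),("sh+",.023,(.06,.075))):
    m=(abs(X[...,1]-y0)<.006)&(X[...,0]<.048)&(X[...,0]>-.04)&(z>zr[0])&(z<zr[1]); h,e=np.histogram(X[m][:,0]*1000,np.arange(-50,76,1)); print(nm,"z",np.median(z[m]).round(4),[(int(a),int(b)) for a,b in zip(e,h) if b])
m=(z>.097)&(z<.108)&(X[...,0]>0)&(X[...,0]<.03)&(abs(X[...,1])<.03); print("new tab",np.percentile(X[m],[2,98],axis=0).round(4).tolist())
E
python3 look.py; python3 -c "
from h import *
delta([.4815,.304,.14],0)"
```

```text
tab z 0.1034 [(15, 3), (16, 21), (17, 25), (18, 23), (19, 23), (20, 21), (21, 21), (22, 25), (23, 21), (24, 23), (25, 22), (26, 28), (27, 24), (28, 27), (29, 51), (31, 17), (32, 20), (33, 31), (34, 23), (35, 23), (36, 29), (37, 18), (38, 32), (39, 22), (40, 27), (41, 27), (42, 22), (43, 26), (44, 35), (45, 40)]
sh- z 0.0679 [(-37, 12), (-36, 11), (-35, 15), (-34, 14), (-33, 14), (-32, 18), (-31, 13), (-30, 16), (-29, 11), (-28, 14), (-27, 24), (-26, 36), (-25, 2), (15, 5), (16, 13), (17, 15), (18, 15), (19, 12), (20, 14), (21, 17), (22, 17), (23, 18), (24, 14), (25, 15), (26, 15), (27, 20), (28, 17), (29, 39), (30, 3), (31, 9), (32, 13), (33, 20), (34, 15), (35, 18), (36, 15), (37, 21), (38, 16), (39, 16), (40, 22), (41, 19), (42, 17), (43, 16), (44, 26), (45, 32), (47, 3)]
sh+ z 0.068 [(-37, 10), (-36, 13), (-35, 13), (-34, 14), (-33, 17), (-32, 12), (-31, 15), (-30, 14), (-29, 13), (-28, 14), (-27, 21), (-26, 36), (-25, 3), (15, 1), (16, 14), (17, 19), (18, 13), (19, 17), (20, 13), (21, 17), (22, 15), (23, 18), (24, 14), (25, 12), (26, 17), (27, 17), (28, 19), (29, 36), (30, 1), (32, 23), (33, 21), (34, 14), (35, 16), (36, 17), (37, 23), (38, 19), (39, 15), (40, 19), (41, 20), (42, 20), (43, 14), (44, 19), (45, 38)]
new tab [[0.016, -0.0162], [0.0298, 0.0129]]
t 12.17 tcp [0.6589 0.0181 0.1827] F [ 0.3 -0.7  9. ] open 0.0856 mm [-138.1 -307.1   41.3] deg [ 0.04 -0.45  7.66]
```

Call:
{"method": "arm_command", "body": {"motion": [-0.013,-0.03,0,0,0,0,-0.027,-0.062,0,0,0,0,-0.041,-0.094,0,0,0,0,-0.055,-0.126,0,0,0,0,-0.069,-0.156,0,0,0,0]}}

```text
time: 12.58
tool_pos: [0.5672, 0.1648, 0.1738]
eef_rot: [0.998, 0.067, 0.001, -0.0]
force: [0.6, -0.2, 0.9]
opening: 0.0853
grasp_force: 0.0
```

Call:
{"method": "arm_command", "body": {"motion": [-0.014,-0.032,0,0,0,1.6,-0.028,-0.064,0,0,0,3.2,-0.042,-0.096,0,0,0,4.8,-0.056,-0.126,0,0,0,6.4,-0.069,-0.151,0,0,0,7.7]}}

```text
time: 13.0
tool_pos: [0.4785, 0.3057, 0.1739]
eef_rot: [1.0, -0.001, 0.001, -0.0]
force: [-0.4, 0.3, 0.3]
opening: 0.0852
grasp_force: 0.0
```

Call:
{"method": "arm_command", "body": {"motion": [0,0,0.008,0,0,0,0,0,0.018,0,0,0,0,0,0.028,0,0,0,0,0,0.035,0,0,0,0,0,0.035,0,0,0]}}

```text
time: 13.42
tool_pos: [0.4795, 0.3028, 0.1356]
eef_rot: [1.0, -0.001, -0.001, 0.001]
force: [-0.2, -1.1, -0.7]
opening: 0.0854
grasp_force: 0.0
```

```bash
python3 -c "
from h import *
delta([.4815,.3045,.0635],0)
s=sensors.sense(); c=capture('wrist'); P=wcloud(c,s); z=P[...,2]
t=P[(abs(P[...,0]-.4815)<.016)&(abs(P[...,1]-.304)<.025)&(z>.088)&(z<.102)]
print(np.percentile(t,[2,50,98],axis=0).round(4).tolist())"
```

```text
t 13.42 tcp [0.4795 0.3028 0.1356] F [-0.2 -1.1 -0.7] open 0.0854 mm [ 2.2 -1.8 72.1] deg [ 0.08  0.14 -0.11]
[[0.4744, 0.2903, 0.0891], [0.4822, 0.3045, 0.0952], [0.4878, 0.3185, 0.0966]]
```

Call:
{"method": "arm_command", "body": {"motion": [0.0015,-0.001,0.015,0,0,0,0.0015,-0.001,0.033,0,0,0,0.0015,-0.001,0.052,0,0,0,0.0015,-0.001,0.068,0,0,0,0.0015,-0.001,0.074,0,0,0]}}

```text
time: 13.88
tool_pos: [0.4809, 0.304, 0.0618]
eef_rot: [1.0, -0.001, -0.001, 0.001]
force: [-0.8, -0.1, -0.1]
opening: 0.0854
grasp_force: 0.0
```

Call:
{"method": "arm_command", "body": {"motion": [0,0,0,0,0,0,0,0,0,0,0,0,0,0,0,0,0,0,0,0,0,0,0,0,0,0,0,0,0,0], "claw": 1}}

```text
time: 14.3
tool_pos: [0.4815, 0.3051, 0.0648]
eef_rot: [1.0, -0.0, 0.001, -0.0]
force: [0.7, -0.8, 4.4]
opening: 0.0292
grasp_force: 45.2
```

Call:
{"method": "arm_command", "body": {"motion": [0,0,0,0,0,0,0,0,0,0,0,0,0,0,0,0,0,0,0,0,0,0,0,0,0,0,0,0,0,0]}}

```text
time: 14.72
tool_pos: [0.4816, 0.3051, 0.0648]
eef_rot: [1.0, -0.0, 0.001, -0.0]
force: [0.1, -1.9, 6.7]
opening: 0.0293
grasp_force: 45.5
```

Call:
{"method": "arm_command", "body": {"motion": [0,0,-0.01,0,0,0,0,0,-0.03,0,0,0,0,0,-0.06,0,0,0,0,0,-0.1,0,0,0,0,0,-0.14,0,0,0]}}

```text
time: 15.13
tool_pos: [0.4805, 0.3046, 0.2055]
eef_rot: [1.0, -0.0, -0.001, 0.0]
force: [1.2, 0.7, -0.6]
opening: 0.0293
grasp_force: 44.7
```

```bash
python3 - <<'E'
from h import *
p=fromV(.002,0); delta([p[0],p[1],.205],V0)
E
```

```text
t 15.13 tcp [0.4805 0.3046 0.2055] F [ 1.2  0.7 -0.6] open 0.0293 mm [156.  287.6   0.5] deg [ 0.03  0.06 -7.73]
```

Call:
{"method": "arm_command", "body": {"motion": [0.015,0.028,0,0,0,0,0.03,0.056,0,0,0,0,0.045,0.084,0,0,0,0,0.061,0.112,0,0,0,0,0.077,0.142,0,0,0,0]}}

```text
time: 15.55
tool_pos: [0.5583, 0.1617, 0.2047]
eef_rot: [1.0, -0.0, 0.0, -0.0]
force: [0.3, 0.3, -1.0]
opening: 0.0289
grasp_force: 44.7
```

Call:
{"method": "arm_command", "body": {"motion": [0.016,0.03,0,0,0,-1.6,0.032,0.06,0,0,0,-3.2,0.048,0.09,0,0,0,-4.8,0.064,0.12,0,0,0,-6.4,0.079,0.146,0,0,0,-7.7]}}

```text
time: 15.97
tool_pos: [0.6374, 0.0148, 0.2045]
eef_rot: [0.998, 0.067, 0.0, 0.0]
force: [0.4, 0.7, 0.3]
opening: 0.0293
grasp_force: 44.7
```

Call:
{"method": "arm_command", "body": {"motion": [0,0,0,0,0,0,0,0,0,0,0,0,0,0,0.01,0,0,0,0,0,0.02,0,0,0,0,0,0.02,0,0,0]}}

```text
time: 16.38
tool_pos: [0.6357, 0.0178, 0.181]
eef_rot: [0.998, 0.067, -0.002, -0.0]
force: [-0.4, -0.2, -1.4]
opening: 0.0296
grasp_force: 44.7
```

Call:
{"method": "arm_command", "body": {"motion": [0,0,0,0,0,0,0,0,0,0,0,0,0,0,0,0,0,0,0,0,0,0,0,0,0,0,0,0,0,0]}}

```text
time: 16.8
tool_pos: [0.637, 0.0169, 0.1842]
eef_rot: [0.998, 0.067, 0.0, 0.0]
force: [-0.2, -0.4, -0.8]
opening: 0.029
grasp_force: 44.7
```

```bash
python3 - <<'E'
from h import *
s=sensors.sense(); c=capture("wrist"); P=wcloud(c,s); z=P[...,2]; X=V(P)
hsv=cv2.cvtColor(c["color"],cv2.COLOR_RGB2HSV); b=(z>.13)&(z<.24)&(abs(X[...,0])<.06)&(abs(X[...,1])<.04)&(hsv[...,0]>105)&(hsv[...,0]<125)&(hsv[...,1]>130)
print("held",b.sum(),np.percentile(X[b],[2,98],axis=0).round(4).tolist())
m=(z>.097)&(z<.108)&(X[...,0]>.005)&(X[...,0]<.03)&(abs(X[...,1])<.03); print("tab",np.percentile(X[m],[2,98],axis=0).round(4).tolist())
print("tcpV",V(s["tool_pos"]).round(4)); p=fromV(.007,-.001); delta([p[0],p[1],.0735],V0)
E
```

```text
held 6901 [[-0.0034, -0.0271], [0.0092, 0.0272]]
tab [[0.0163, -0.0164], [0.0298, 0.0125]]
tcpV [ 0.0027 -0.0001]
t 16.85 tcp [0.637  0.0169 0.1841] F [ 0.3 -1.1 -0.5] open 0.0296 mm [  4.3   0.9 110.6] deg [ 0.   -0.02 -0.03]
```

Call:
{"method": "arm_command", "body": {"motion": [0.004,0.0012,0,0,0,0,0.004,0.0012,0,0,0,0,0.004,0.0012,0.015,0,0,0,0.004,0.0012,0.035,0,0,0,0.004,0.0012,0.055,0,0,0]}}

```text
time: 17.27
tool_pos: [0.641, 0.0161, 0.1275]
eef_rot: [0.998, 0.067, 0.0, 0.0]
force: [-0.0, -0.1, -1.5]
opening: 0.0292
grasp_force: 44.7
```

Call:
{"method": "arm_command", "body": {"motion": [0,0,0.012,0,0,0,0,0,0.024,0,0,0,0,0,0.036,0,0,0,0,0,0.046,0,0,0,0,0,0.05,0,0,0]}}

```text
time: 17.68
tool_pos: [0.641, 0.0158, 0.0778]
eef_rot: [0.998, 0.067, -0.0, 0.0]
force: [-0.4, -4.4, 7.3]
opening: 0.0295
grasp_force: 47.2
```

Call:
{"method": "arm_command", "body": {"motion": [0,0,0,0,0,0,0,0,0.0015,0,0,0,0,0,0.003,0,0,0,0,0,0.0045,0,0,0,0,0,0.0045,0,0,0]}}

```text
time: 18.1
tool_pos: [0.6417, 0.0159, 0.0753]
eef_rot: [0.998, 0.067, 0.001, 0.0]
force: [-0.1, -2.5, 3.8]
opening: 0.0289
grasp_force: 47.2
```

Call:
{"method": "arm_command", "body": {"motion": [0,0,0.0005,0,0,0,0,0,0.001,0,0,0,0,0,0.001,0,0,0,0,0,0.001,0,0,0,0,0,0.001,0,0,0]}}

```text
time: 18.52
tool_pos: [0.6418, 0.0159, 0.0748]
eef_rot: [0.998, 0.067, 0.001, 0.0]
force: [0.5, -3.8, 7.3]
opening: 0.0292
grasp_force: 47.7
```

Seated. Now releasing and rising.

Call:
{"method": "arm_command", "body": {"motion": [0,0,-0.0005,0,0,0,0,0,-0.0005,0,0,0,0,0,-0.0005,0,0,0,0,0,-0.0005,0,0,0,0,0,-0.0005,0,0,0], "claw": 0}}

```text
time: 18.93
tool_pos: [0.641, 0.0162, 0.0736]
eef_rot: [0.998, 0.067, -0.0, -0.0]
force: [-0.7, 0.8, -0.3]
opening: 0.0856
grasp_force: 0.0
```

Call:
{"method": "arm_command", "body": {"motion": [0,0,-0.005,0,0,0,0,0,-0.015,0,0,0,0,0,-0.035,0,0,0,0,0,-0.065,0,0,0,0,0,-0.1,0,0,0]}}

```text
time: 19.35
tool_pos: [0.6403, 0.0162, 0.1744]
eef_rot: [0.998, 0.067, -0.001, -0.0]
force: [1.2, 0.2, 0.3]
opening: 0.0854
grasp_force: 0.0
```

Call:
{"method": "arm_command", "body": {"motion": [0,0,0,0,0,0,0,0,0,0,0,0,0,0,0,0,0,0,0,0,0,0,0,0,0,0,0,0,0,0], "claw": 1, "squeeze": 30}}

```text
time: 19.77
tool_pos: [0.6406, 0.0162, 0.1727]
eef_rot: [0.998, 0.067, -0.001, -0.0]
force: [-0.0, -0.0, 0.1]
opening: 0.0254
grasp_force: 0.0
```

```bash
python3 look.py; python3 -c "
from h import *
p=fromV(-.182,0);delta([p[0],p[1],.12],V0)"
```

```text
tab z 0.1033 [(-1, 1), (0, 20), (1, 28), (2, 19), (3, 20), (4, 25), (5, 23), (6, 21), (7, 24), (8, 24), (9, 23), (10, 24), (11, 19), (12, 28), (13, 57), (16, 18), (17, 25), (18, 25), (19, 19), (20, 30), (21, 18), (22, 27), (23, 23), (24, 27), (25, 23), (26, 21), (27, 28), (28, 23), (29, 41), (30, 23), (31, 6), (32, 29), (33, 20), (34, 33), (35, 21), (36, 27), (37, 25), (38, 27), (39, 25), (40, 25), (41, 29), (42, 24), (43, 29), (44, 28), (45, 38)]
sh- z 0.068 [(-39, 1), (-38, 5), (-37, 12), (-36, 15), (-35, 13), (-34, 16), (-33, 15), (-32, 15), (-31, 14), (-30, 15), (-29, 17), (-28, 12), (-27, 21), (-26, 45), (-1, 1), (0, 12), (1, 14), (2, 16), (3, 14), (4, 16), (5, 13), (6, 18), (7, 16), (8, 16), (9, 16), (10, 14), (11, 18), (12, 17), (13, 40), (16, 7), (17, 18), (18, 14), (19, 15), (20, 15), (21, 19), (22, 17), (23, 15), (24, 14), (25, 24), (26, 17), (27, 15), (28, 16), (29, 31), (30, 8), (31, 11), (32, 17), (33, 21), (34, 18), (35, 14), (36, 15), (37, 24), (38, 17), (39, 15), (40, 22), (41, 22), (42, 15), (43, 17), (44, 43), (47, 8)]
sh+ z 0.0679 [(-38, 4), (-37, 12), (-36, 16), (-35, 12), (-34, 18), (-33, 13), (-32, 13), (-31, 15), (-30, 17), (-29, 16), (-28, 14), (-27, 18), (-26, 50), (-1, 1), (0, 12), (1, 17), (2, 19), (3, 14), (4, 16), (5, 12), (6, 15), (7, 20), (8, 15), (9, 13), (10, 14), (11, 16), (12, 19), (13, 42), (16, 3), (17, 23), (18, 15), (19, 15), (20, 19), (21, 18), (22, 17), (23, 14), (24, 17), (25, 20), (26, 18), (27, 15), (28, 18), (29, 24), (30, 17), (31, 14), (32, 16), (33, 23), (34, 20), (35, 16), (36, 16), (37, 25), (38, 19), (39, 16), (40, 16), (41, 24), (42, 18), (43, 15), (44, 42), (45, 2), (47, 1)]
new tab [[0.0007, -0.0158], [0.0299, 0.0128]]
t 19.82 tcp [0.6407 0.0162 0.1728] F [-0.5 -0.7  0.6] open 0.0177 mm [-188.2   -1.2   53.1] deg [-0.01  0.09 -0.03]
```

Call:
{"method": "arm_command", "body": {"motion": [-0.03,-0.001,0,0,0,0,-0.065,-0.001,0,0,0,0,-0.105,-0.001,0,0,0,0,-0.145,-0.001,0,0,0,0,-0.185,-0.001,0,0,0,0]}}

```text
time: 20.23
tool_pos: [0.4556, -0.0076, 0.1727]
eef_rot: [0.998, 0.067, -0.001, -0.0]
force: [-0.0, -0.3, 1.3]
opening: 0.0001
grasp_force: 0.0
```

Call:
{"method": "arm_command", "body": {"motion": [0,0,0,0,0,0,0,0,0.02,0,0,0,0,0,0.04,0,0,0,0,0,0.06,0,0,0,0,0,0.075,0,0,0]}}

```text
time: 20.65
tool_pos: [0.4569, -0.0075, 0.0969]
eef_rot: [0.998, 0.067, -0.001, -0.0]
force: [0.7, 0.1, -1.3]
opening: -0.0001
grasp_force: 0.0
```

Call:
{"method": "arm_command", "body": {"motion": [0,0,0.004,0,0,0,0,0,0.009,0,0,0,0,0,0.014,0,0,0,0,0,0.019,0,0,0,0,0,0.024,0,0,0]}}

```text
time: 21.07
tool_pos: [0.4579, -0.0076, 0.0752]
eef_rot: [0.998, 0.067, 0.0, 0.0]
force: [-1.7, -0.4, 2.9]
opening: -0.0003
grasp_force: 1.5
```

Call:
{"method": "arm_command", "body": {"motion": [0,0,0.0025,0,0,0,0,0,0.005,0,0,0,0,0,0.0075,0,0,0,0,0,0.01,0,0,0,0,0,0.012,0,0,0]}}

```text
time: 21.48
tool_pos: [0.4575, -0.0075, 0.0627]
eef_rot: [0.998, 0.067, -0.0, 0.0]
force: [-2.9, -1.1, 3.8]
opening: -0.0002
grasp_force: 1.9
```

Call:
{"method": "arm_command", "body": {"motion": [0,0,0.0015,0,0,0,0,0,0.003,0,0,0,0,0,0.0045,0,0,0,0,0,0.006,0,0,0,0,0,0.0075,0,0,0]}}

```text
time: 21.9
tool_pos: [0.4575, -0.0075, 0.0552]
eef_rot: [0.998, 0.067, -0.0, 0.0]
force: [-5.5, -0.3, 4.1]
opening: 0.0002
grasp_force: 2.7
```

Call:
{"method": "arm_command", "body": {"motion": [0,0,0.001,0,0,0,0,0,0.002,0,0,0,0,0,0.003,0,0,0,0,0,0.004,0,0,0,0,0,0.005,0,0,0]}}

```text
time: 22.32
tool_pos: [0.4573, -0.0075, 0.0502]
eef_rot: [0.998, 0.067, -0.0, 0.0]
force: [-6.5, -0.5, 6.3]
opening: -0.0
grasp_force: 3.7
```

Call:
{"method": "arm_command", "body": {"motion": [0,0,0.0004,0,0,0,0,0,0.0008,0,0,0,0,0,0.0012,0,0,0,0,0,0.0016,0,0,0,0,0,0.002,0,0,0]}}

```text
time: 22.73
tool_pos: [0.4573, -0.0075, 0.0483]
eef_rot: [0.998, 0.067, -0.0, 0.0]
force: [-7.8, -0.2, 7.0]
opening: 0.0002
grasp_force: 4.0
```

Call:
{"method": "arm_command", "body": {"motion": [0,0,0.0004,0,0,0,0,0,0.0008,0,0,0,0,0,0.0012,0,0,0,0,0,0.0016,0,0,0,0,0,0.002,0,0,0]}}

```text
time: 23.15
tool_pos: [0.4574, -0.0075, 0.0469]
eef_rot: [0.998, 0.067, -0.0, 0.0]
force: [-12.8, -1.0, 18.9]
opening: -0.0001
grasp_force: 10.3
```

```bash
python3 - <<'E'
from h import *
c=capture("side"); P=cloud(c); X=V(P); z=P[...,2]
cv2.imwrite("pics/side3.png",cv2.resize(c["color"][190:300,140:340,::-1],None,fx=4,fy=4,interpolation=cv2.INTER_CUBIC))
E
```

```text
(no output)
```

View pics/side3.png

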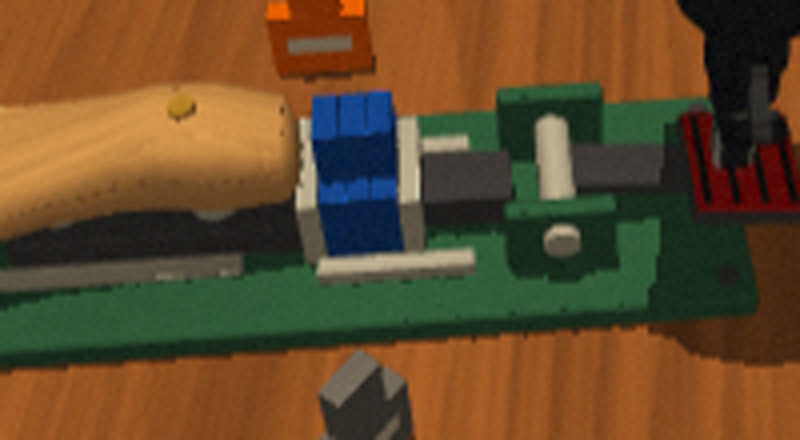

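The side crop shows the three plates standing flush between heel plate and jaw, around (355,180). The jaw bites about 6 mm of pad travel before the stop. I'm firming the push.

Call:
{"method": "arm_command", "body": {"motion": [0,0,0.0004,0,0,0,0,0,0.0008,0,0,0,0,0,0.0012,0,0,0,0,0,0.0012,0,0,0,0,0,0.0012,0,0,0]}}

```text
time: 23.62
tool_pos: [0.4575, -0.0076, 0.0467]
eef_rot: [0.998, 0.067, -0.0, 0.0]
force: [-18.9, -0.6, 29.1]
opening: 0.0002
grasp_force: 15.4
```

Call:
{"method": "arm_command", "body": {"motion": [0,0,0,0,0,0,0,0,0,0,0,0,0,0,0,0,0,0,0,0,0,0,0,0,0,0,0,0,0,0]}}

```text
time: 24.03
tool_pos: [0.4575, -0.0076, 0.0467]
eef_rot: [0.998, 0.067, -0.0, 0.0]
force: [-19.9, -1.3, 28.8]
opening: -0.0
grasp_force: 15.4
```

Call:
{"method": "arm_command", "body": {"motion": [0,0,0,0,0,0,0,0,0,0,0,0,0,0,0,0,0,0,0,0,0,0,0,0,0,0,0,0,0,0]}}

```text
time: 24.45
tool_pos: [0.4575, -0.0075, 0.0467]
eef_rot: [0.998, 0.067, -0.0, 0.0]
force: [-18.4, -0.9, 29.4]
opening: 0.0003
grasp_force: 15.4
```

```bash
python3 -c "
from plant import job
print(job.job_done())"
```

```text
the job is handed in; nothing more can be done
None
```

I pressed the pedal to its stop first: the jaw ended about 20 mm short of the standing plate. I then added two plates from the rack, left the third there, and handed the job in with the pedal still held down at about 29 N, the jaw biting about 6 mm of pad travel before the stop.

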